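# Roll the shaft blank into the V-block and butt it against the stop

### The job

Roll the round bar along the loading board by its side until it drops into the groove of the V-block, then push it lengthwise along the groove until its end rests against the end stop. Only push with the fingers: do not pick up or carry the bar, leave the square bar and everything else where they are, and leave the round bar lying still and fully down in the groove.

Things in the scene. Friction and masses are not known exactly. Their poses are not given: they have to be found in the camera images.
- bar: round bar: smooth bare aluminium shaft blank, 40 mm diameter, 160 mm long, 0.5 kg. Origin mid-axis; own x axis = bar's axis (y, z turn as it rolls). Starts on the board on either side of the groove, within 0.15 rad of the groove's direction, its middle 85 to 130 mm sideways from the groove, its far end 25 to 40 mm short of the stop's level. Rolls very easily; slippery (friction about 0.4).
- fixture: fixed plywood loading board with a V-block in its middle. Origin on the bench (board's underside), under the groove's middle line; x runs along the groove towards the end stop (roughly away from the robot), y across it, z up. The flat top is 30 mm above the origin and spans x -140 to +120, y -180 to +180 mm.
- mouth (a point): near end of the V-block's groove, at the board's top level, fixture x -90, y 0, z +30 mm. The dark steel V-block runs from here to the stop (150 mm), is 60 mm wide and flush with the board; its 90-degree groove is 44 mm wide at the top, 22 mm deep. Nearer than this point (x -140 to -90 mm) is an open slot in the board 60 mm wide, 22 mm deep.
- stop (a point): middle of the end stop's face at the board's top level, fixture x +60, y 0, z +30 mm. The stop is an upright rigid steel plate across the groove, 10 mm thick, 60 mm wide, standing 15 mm above the board's top.
- home (a point): the point where the middle of the round bar's axis lies when the bar is down in the groove with its end against the stop: fixture x -20 mm, y 0, z +36.3 mm (the bar's axis is then 6.3 mm above the board's top). Axes as the fixture's.
- square: a bare aluminium square bar, 30 x 30 x 120 mm, 0.3 kg, lying on the board on the other side of the groove from the round bar, about along the groove. Origin at the centre of its underside, x along its length. Not to be disturbed.
- nut: a loose steel hexagon nut, 34 mm over corners, 14 mm high, on the board beyond the end stop. Origin at the centre of its underside. Not to be disturbed.
- spray: spray can, 62 mm diameter, 170 mm high, standing on the bench to the left. Origin at the centre of its underside. Not to be disturbed.
- jar: glass jar, 70 mm diameter, 80 mm high, standing on the bench to the right. Origin at the centre of its underside. Not to be disturbed.
- hammer: hammer lying on the bench near left. Not to be disturbed.
- spanner: spanner lying on the bench near right. Not to be disturbed.
- driver: screwdriver lying on the bench at the right. Not to be disturbed.
- mug: white mug, 80 mm diameter, 90 mm high, standing on the bench at the left. Not to be disturbed.
Things that resemble listed ones, but are neither listed nor needed, are in the scene too. What is shaped like the bar but turquoise or yellow is not meant.

How it is judged:
On the way, in this order (a step that is already met when the one before it is completed fails the run):
1. the round bar has rolled, turning about its own axis by at least a sixth of a turn (angle between bar's own z axis and vertical above 1 rad), for 0.05 s.
2. the round bar lies down in the groove of the V-block (z of bar in the frame of home below 0.004 m and y of bar in the frame of home between -0.005 and 0.005 m and angle between the x axis of bar and the x axis of fixture, either way round below 0.06 rad), for 0.2 s.
At the end, for the whole second after the job is handed in: the round bar lies still in the groove (its middle within 5 mm sideways and 4 mm in height of the home point, its axis within 0.06 rad of the groove) with its end within 4 mm of the stop (all of step 2 and z of bar in the frame of home above -0.004 m and x of bar in the frame of home between -0.004 and 0.004 m and linear speed of bar below 0.01 m/s); the robot touches nothing.
It fails at once if the round bar is lifted more than 12 mm off the board (height (world z) of bar above 0.062 m).
It fails at once if the square bar is moved more than 20 mm (distance of square from where it was at the start of the episode above 0.02 m).
It fails at once if another thing on the board or bench is moved more than 20 mm (distance of any of nut, spray, jar, hammer, spanner, driver, mug from where it was at the start of the episode above 0.02 m).
It also fails if it takes over 48 s, if anything falls off the work surface, if the arm or the gripper's body presses on something with over 40 N, if the wrist force passes 120 N, or if a joint passes its speed limit or range.

### The arm

A 6-joint arm with a two-finger parallel gripper is mounted at the origin on the work surface. World frame = base frame: x ahead of the robot, y to its left, z up, the work surface at z = 0. Lengths are in m, angles in rad, forces in N, time in s.
With the tool pointing down it reaches from about 0.35 to 0.875 m from the base axis. Payload 15.5 kg.
Tool frame: the origin (TCP) lies between the finger pads; the fingertips stand 25 mm ahead of it and the grasp point (between the pads) lies 6 mm ahead of it; z points along the fingers, y is the direction in which the jaws open and shut (so a half turn about z gives the same grasp; the last joint's range is limited). The gripper opens to 85 mm and grips with 20 to 120 N. Pads are 22 mm wide; open, the fingers measure 114 mm over their backs; the gripper's body (76 mm by 85 mm) begins 54 mm behind the grasp point. The pads swing forward as they close: fully open they stand 13 mm farther back than shut.
Start: joints at [-1.21, 0.494, 1.345, -0, 1.302, -0.096], TCP at [0.275, -0.561, 0.256] pointing down, gripper open.
Joint ranges: [-2.91, 2.91], [-0.82, 2.16], [0.22, 2.67], [-1.22, 4.37], [0.12, 2.79], [-3.08, 3.08]. Speed limits (rad/s): [1.89, 1.89, 2.57, 3.01, 3.01, 3.01].

### API

Orientations are given as a unit quaternion [w, x, y, z].
In Python, from workcell import r, imaging, finish_job gives the robot as it stands. The module is installed in compiled form; this text tells all that it offers.
- The arm moves only by the tool carry_out, never from a script. Its argument "targets" is text: rows parted by semicolons, each of 7 numbers parted by spaces: the opening, from -1 (shut) to 1 (fully open), then the shift along the tool's x, y, z in cm, then the turn, a rotation vector about the tool's x, y, z in rad. A call has 1 to 10 rows; each row is the pose to reach, as a shift and turn from the pose commanded when the call began, along the tool's axes at that moment; what a row does not reach only later rows make up. A row lasts 1/10 s, in which the tool goes at most 50 mm and 8.59 degrees, less where a joint would pass 70% of its speed; a pose out of reach is approached as far as the arm can. A call with a gripper value outside its range is refused whole. The fingers move at their own pace and stop on an object; the grip force is fixed at half the most. Time passes only in rows, so rows that repeat a pose let the fingers close. It gives the time, the measured TCP pose, the force and the opening at its end, in the units of the state.
- r.get_state(): the state, without advancing time (a new reading comes with each control period).
- imaging.camera(name): name is "scene" or "top" or "wrist"; returns (picture, depth): 384x512x3 uint8, red, green, blue; 384x512 float32, m along the optical axis (not along the pixel's ray), 0 where there is no reading.
- imaging.calibration(name): a dict with "mtx" (3x3 intrinsics, pixels), "position" and "orientation" of the camera in the world; the wrist camera has in their place "hand_eye" (4x4, takes a point from camera to tool coordinates, whose origin is the TCP and whose axes are the flange's). Camera axes: x right, y down, z forward; pixel columns grow to the right and rows downward; lengths in m; the calibration is good to about 2 mm. A picture is of the moment at which its call begins: read the wrist's pose just before it. calibration takes no time and is no camera call.
- finish_job(): hands the job in, once; it reports no verdict.
The state is a dict: "t": time; "q": joint angles; "dq": joint speeds; "effort": joint torques, N m; "eef_pos": TCP position; "eef_rot": TCP orientation; "wrist_force": force on the tool from outside, world axes, zero at the start; "ft_torque": the same for the moment, N m; "width": finger opening in m.
Only numpy, scipy, OpenCV 4.12 (cv2) and the standard library are available. Lean on these libraries where they do the work, as an engineer would, in place of code of your own. Each camera call takes 0.05 s, during which the arm holds its last target. There are 200 camera calls.

## Working session

There is one attempt and no reset: what is moved stays moved. The work goes in short steps, Python scripts to look and compute and a tool call to move; the robot and the scene stay as the last step left them, time stands still between calls to the robot, and variables do not carry over. Pictures are saved under pics/ and viewed, about 8 in all and at most 12, crops included, and the job is handed in when it is done.

Besides the shell and the picture viewer there is one more tool, called after ">>>" as name(argument=value, ...) on one line, values as JSON. carry_out: Moves the arm, as the interface text tells. Its arguments: {"type":"object","properties":{"targets":{"type":"string"}},"required":["targets"]}

```bash
mkdir -p pics
cat > h.py <<'E'
from workcell import r, imaging, finish_job
import numpy as np, cv2
from scipy.spatial.transform import Rotation as R
def rot(q): return R.from_quat([q[1],q[2],q[3],q[0]]).as_matrix()
def shot(name):
    s=r.get_state(); p,d=imaging.camera(name); c=imaging.calibration(name); K=np.array(c['mtx'])
    if name=='wrist':
        T=np.eye(4);T[:3,:3]=rot(s['eef_rot']);T[:3,3]=s['eef_pos'];T=T@np.array(c['hand_eye'])
    else:
        T=np.eye(4);T[:3,:3]=rot(c['orientation']);T[:3,3]=c['position']
    v,u=np.mgrid[:d.shape[0],:d.shape[1]]
    P=np.stack([(u-K[0,2])/K[0,0]*d,(v-K[1,2])/K[1,1]*d,d],-1)@T[:3,:3].T+T[:3,3]
    P[d==0]=np.nan
    return p,P,T,K
def save(n,p): cv2.imwrite('pics/'+n+'.png',cv2.cvtColor(p,cv2.COLOR_RGB2BGR))
E
python3 - <<'E'
from h import *
p,P,T,K=shot('top'); save('top0',p); np.savez('top0',p=p,P=P)
q,Q,T2,K2=shot('scene'); save('scene0',q)
print(T,T2,r.get_state())
E
```

```text
[[-0.00621706 -0.99221939  0.1243464   0.29577928]
 [-0.9999729   0.00665894  0.00313825 -0.01640366]
 [-0.00394185 -0.12432352 -0.99223391  1.9039866 ]
 [ 0.          0.          0.          1.        ]] [[ 0.48990545  0.75297849 -0.4393359   1.25346169]
 [ 0.87167288 -0.41536117  0.2601182  -0.45512194]
 [ 0.01338034 -0.51039052 -0.85983864  1.48448428]
 [ 0.          0.          0.          1.        ]] {'t': 0.1, 'q': array([-1.21053935e+00,  4.94122865e-01,  1.34604365e+00,  1.03577469e-05,
        1.30249839e+00, -9.54857924e-02]), 'dq': array([ 0.00134325, -0.00102339, -0.00161231,  0.00178859, -0.0009385 ,
        0.00133066]), 'effort': array([ 1.24667396e-03, -8.83591747e+01, -3.84563255e+01,  1.42719381e-05,
        5.23627969e-03, -4.99221699e-06]), 'eef_pos': array([ 0.27499437, -0.56093643,  0.25576738]), 'eef_rot': array([-5.32095974e-04,  9.74149636e-01,  2.25903076e-01, -6.58193381e-05]), 'wrist_force': array([-0.40393608,  0.12147449,  0.11012441]), 'ft_torque': array([ 0.00615765, -0.00586769, -0.03797555]), 'width': 0.08550821989337229}
```

View pics/top0.png

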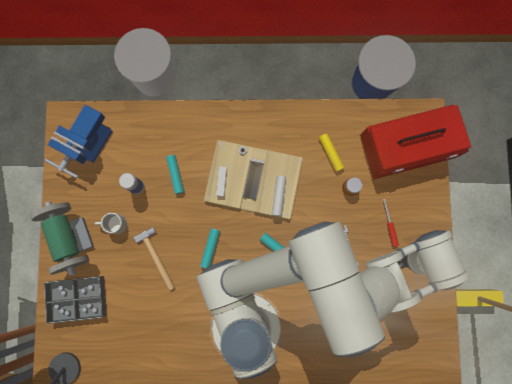

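View pics/scene0.png

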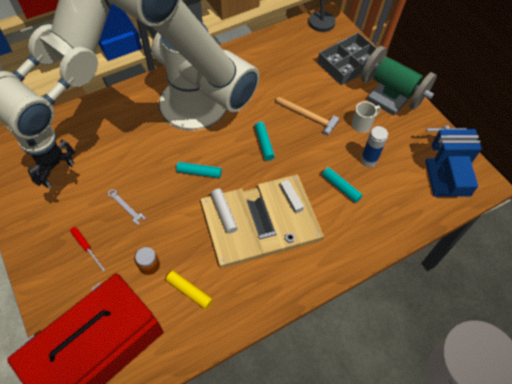

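Candidates in the top view are silver (279,195), silver (222,182), yellow (331,152) and turquoise (175,174), (210,248), (272,243). The longer silver one at (279,195), to the right of the groove, fits the round bar. The shorter one at (222,182) fits the square bar. I'll check that in a crop and measure.

Run:
```python
from h import *
z=np.load('top0.npz');p,P=z['p'],z['P']
save('crop0',cv2.resize(p[130:230,195:315],None,fx=6,fy=6,interpolation=cv2.INTER_CUBIC))
sub=np.zeros(p.shape[:2],bool);sub[138:222,200:305]=1
Z=P[...,2]
m=sub&(Z>.02)&(Z<.12)
rect=cv2.minAreaRect((P[m][:,:2]*1000).astype(np.float32));print('board',rect, cv2.boxPoints(rect))
b=sub&(abs(Z-.03)<.006);print('z med',np.median(Z[b]))
n,l,st,ce=cv2.connectedComponentsWithStats((sub&(Z>.041)&(Z<.12)).astype(np.uint8))
for i in range(1,n):
    q=P[l==i]
    if len(q)>8: print(len(q),ce[i],q.mean(0).round(4),'z95',np.percentile(q[:,2],95).round(4),cv2.minAreaRect((q[:,:2]*1000).astype(np.float32)))
```

```text
board ((601.77978515625, -30.145248413085938), (360.6003723144531, 262.2303161621094), 77.7114486694336) [[ 435.29453 -178.4085 ]
 [ 691.51666 -234.22032]
 [ 768.265    118.118  ]
 [ 512.0429   173.92982]]
z med 0.03010869876155442
34 [241.70588235 149.64705882] [0.7189 0.0136 0.0465] z95 0.0526 ((718.5814819335938, 14.208440780639648), (25.242755889892578, 28.81117057800293), 2.3368215560913086)
31 [257.35483871 160.38709677] [ 0.6735 -0.0502  0.047 ] z95 0.0528 ((673.32568359375, -48.28750228881836), (57.50288009643555, 12.63192081451416), 82.79326629638672)
228 [220.6754386  180.84649123] [0.5879 0.0991 0.0591] z95 0.0667 ((592.5086059570312, 101.76106262207031), (35.96479797363281, 127.83749389648438), 84.89110565185547)
393 [278.38167939 195.45292621] [ 0.5261 -0.133   0.0652] z95 0.0745 ((527.6129760742188, -133.9121551513672), (39.64811325073242, 159.67027282714844), 82.53350830078125)
```

View pics/crop0.png

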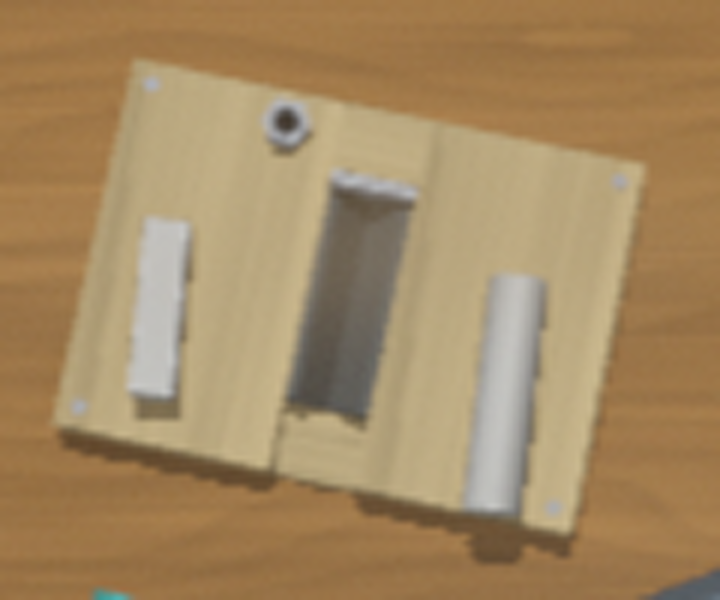

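The crop confirms it. The round shaft with its rounded shading is at crop (508,395), right of the groove. The flat square bar is at (160,308), the stop at (373,187) and the nut at (287,122). The fixture origin is about (0.6115,-0.0323) with yaw -0.2145. The bar is at fixture x -60, y -117, with yaw +0.08.

Plan: line the jaws up along the groove and open them, then push the bar's side with both fingers so it stays parallel to the groove.

```bash
cat >> h.py <<'E'
O=np.array([.6115,-.0323]);YAW=-.2145
def w(fx,fy): c,s=np.cos(YAW),np.sin(YAW); return O+np.array([c*fx-s*fy,s*fx+c*fy])
def fix(p): c,s=np.cos(YAW),np.sin(YAW); d=np.asarray(p)[...,:2]-O; return d@np.array([[c,-s],[s,c]])
def goto(fx,fy,z,s=None):
    s=s or r.get_state();M=rot(s['eef_rot']);d=np.r_[w(fx,fy),z]-s['eef_pos']
    a=YAW; Y=np.array([np.cos(a),np.sin(a),0]);Z=np.array([0,0,-1.]);G=np.stack([np.cross(Y,Z),Y,Z],1)
    print('shift cm',(M.T@d*100).round(2),'turn',R.from_matrix(M.T@G).as_rotvec().round(3))
def where():
    s=r.get_state();print(s['t'],'fix',fix(s['eef_pos']).round(4),'z',s['eef_pos'][2].round(4),'F',s['wrist_force'].round(1),s['width'].round(4))
E
python3 - <<'E'
from h import *
goto(-.055,-.170,.20)
E
```

```text
shift cm [ 38.61 -22.75   5.61] turn [-0.001 -0.001 -0.901]
```

>>> carry_out(targets="1 38.6 -22.75 5.6 0 0 -0.9;1 38.6 -22.75 5.6 0 0 -0.9;1 38.6 -22.75 5.6 0 0 -0.9;1 38.6 -22.75 5.6 0 0 -0.9;1 38.6 -22.75 5.6 0 0 -0.9;1 38.6 -22.75 5.6 0 0 -0.9;1 38.6 -22.75 5.6 0 0 -0.9;1 38.6 -22.75 5.6 0 0 -0.9;1 38.6 -22.75 5.6 0 0 -0.9;1 38.6 -22.75 5.6 0 0 -0.9")

```text
t: 1.1
eef_pos: [0.5235, -0.1823, 0.1994]
eef_rot: [-0.001, 0.777, 0.629, 0.0]
wrist_force: [-0.3, -1.0, -0.9]
width: 0.0854
```

Run:
```python
from h import *
where(); p,P,T,K=shot('wrist'); save('w1',p)
np.savez('w1',p=p,P=P)
where(); goto(-.055,-.170,.20)
```

```text
Traceback (most recent call last):
  File "h.py", line 24, in where
    s=r.get_state();print(s['t'],'fix',fix(s['eef_pos']).round(4),'z',s['eef_pos'][2].round(4),'F',s['wrist_force'].round(1),s['width'].round(4))
                                                                                                                             ^^^^^^^^^^^^^^^^
AttributeError: 'float' object has no attribute 'round'
```

```bash
sed -i "s/s\['width'\].round(4)/s['width']/" h.py
python3 - <<'E'
from h import *
p,P,T,K=shot('wrist'); save('w1',p)
np.savez('w1',p=p,P=P)
where(); goto(-.055,-.170,.20)
f=fix(P[...,:2]);Z=P[...,2]
m=(Z>.042)&(Z<.085)&(f[...,1]<-.06)&(f[...,1]>-.16)&(f[...,0]<.05)
q=np.c_[f[m],Z[m]]
print(m.sum(),cv2.minAreaRect((q[:,:2]*1000).astype(np.float32)),'top',np.percentile(q[:,2],98))
E
```

```text
1.15 fix [-0.0546 -0.1674] z 0.1996 F [-0.1 -0.4 -0.7] 0.08566277135177268
shift cm [-0.26 -0.04 -0.04] turn [-0.001 -0.001  0.004]
9209 ((-120.03118896484375, -123.69290161132812), (283.0068664550781, 38.82908630371094), 4.723718166351318) top 0.0700065631195382
```

View pics/w1.png

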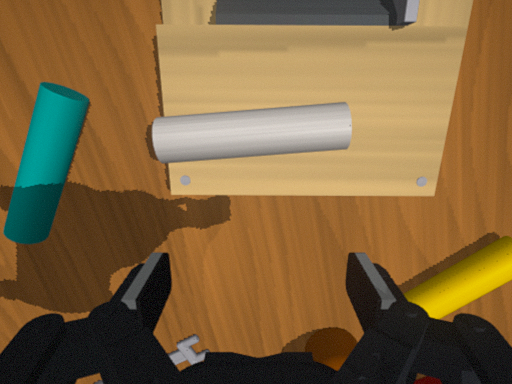

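The wrist view shows the grey bar from (155,140) to (350,125), with both fingers outboard of it. The turquoise one at left (45,160) got into my fit, so I'll refit and measure the fingertip height.

Run:
```python
from h import *
z=np.load('w1.npz');p,P=z['p'],z['P'];f=fix(P[...,:2]);Z=P[...,2]
m=(Z>.042)&(Z<.085);m[:, :150]=0;m[:,355:]=0;m[:95]=0;m[165:]=0
q=np.c_[f[m],Z[m]]
print(m.sum(),cv2.minAreaRect((q[:,:2]*1000).astype(np.float32)),'top',np.percentile(q[:,2],98))
for sl in (np.s_[245:300,120:172],np.s_[245:300,345:400]):
    k=Z[sl]>.12; a=np.c_[f[sl][k],Z[sl][k]]; print('finger',k.sum(),a.min(0).round(4),a.max(0).round(4),np.percentile(a,[2,50],axis=0).round(4))
# stop & board edge
e=(Z>.038)&(Z<.06);e[40:]=0
if e.sum()>20: print('stop',e.sum(),f[e].min(0),f[e].max(0))
```

```text
9208 ((-58.88652801513672, -118.64041137695312), (160.30079650878906, 38.82908630371094), 4.72371768951416) top 0.07000660915315458
finger 1882 [-0.1095 -0.1768  0.1863] [-0.0951 -0.1536  0.2245] [[-0.1085 -0.1736  0.1886]
 [-0.0968 -0.1574  0.2057]]
finger 1904 [-0.0109 -0.1764  0.1865] [ 0.0036 -0.153   0.2248] [[-0.0106 -0.1731  0.1887]
 [-0.0092 -0.1571  0.2056]]
stop 366 [ 0.0599024  -0.03289721] [ 0.07072142 -0.01624014]
```

>>> carry_out(targets="1 -0.4 0 4 0 0 0;1 -0.4 0 8 0 0 0;1 -0.4 0 12 0 0 0;1 -0.4 0 14 0 0 0;1 -0.4 0 15 0 0 0;1 -0.4 0 15 0 0 0;1 -0.4 0 15 0 0 0")

```text
t: 1.85
eef_pos: [0.521, -0.1916, 0.0512]
eef_rot: [0.001, 0.779, 0.627, 0.0]
wrist_force: [-0.1, -0.2, 0.8]
width: 0.0852
```

Run:
```python
from h import *
where(); goto(-.055,-.170,.049)
```

```text
1.85 fix [-0.0545 -0.1749] z 0.0512 F [-0.1 -0.2  0.8] 0.0851544423207608
shift cm [ 0.49 -0.05  0.22] turn [ 0.001  0.    -0.001]
```

>>> carry_out(targets="1 0.3 0 0 0 0 0;1 0.6 0 0 0 0 0;1 0.9 0 0 0 0 0;1 1.2 0 0 0 0 0;1 1.5 0 0 0 0 0;1 1.8 0 0 0 0 0;1 2.1 0 0 0 0 0;1 2.4 0 0 0 0 0;1 2.7 0 0 0 0 0;1 3.0 0 0 0 0 0")

```text
t: 2.85
eef_pos: [0.5272, -0.1614, 0.0502]
eef_rot: [-0.0, 0.779, 0.627, -0.0]
wrist_force: [-0.1, -0.8, -0.2]
width: 0.0854
```

>>> carry_out(targets="1 0.3 0 0 0 0 0;1 0.6 0 0 0 0 0;1 0.9 0 0 0 0 0;1 1.2 0 0 0 0 0;1 1.5 0 0 0 0 0;1 1.8 0 0 0 0 0;1 2.1 0 0 0 0 0;1 2.4 0 0 0 0 0;1 2.7 0 0 0 0 0;1 3.0 0 0 0 0 0")

```text
t: 3.85
eef_pos: [0.5336, -0.1321, 0.0503]
eef_rot: [0.0, 0.779, 0.627, 0.0]
wrist_force: [-0.0, -1.0, 0.8]
width: 0.0853
```

```bash
cat >> h.py <<'E'
def bar(P,lo=.042,hi=.085,ylo=-.16,yhi=.045):
    f=fix(P[...,:2]);Z=P[...,2]
    m=(Z>lo)&(Z<hi)&(f[...,0]>-.17)&(f[...,0]<.055)&(f[...,1]>ylo)&(f[...,1]<yhi)
    q=f[m]; print('bar',m.sum(),q.min(0).round(4),q.max(0).round(4),cv2.minAreaRect((q*1000).astype(np.float32)),'top',np.percentile(Z[m],97).round(4))
E
python3 - <<'E'
from h import *
where(); p,P,T,K=shot('wrist'); save('w2',p); bar(P)
E
```

```text
3.85 fix [-0.0549 -0.1141] z 0.0503 F [-0.  -1.   0.8] 0.085275798814255
bar 49114 [-0.1438 -0.1258] [ 0.019  -0.0536] ((-60.971710205078125, -94.6761474609375), (161.27342224121094, 70.22685241699219), 4.638020992279053) top 0.079
```

View pics/w2.png

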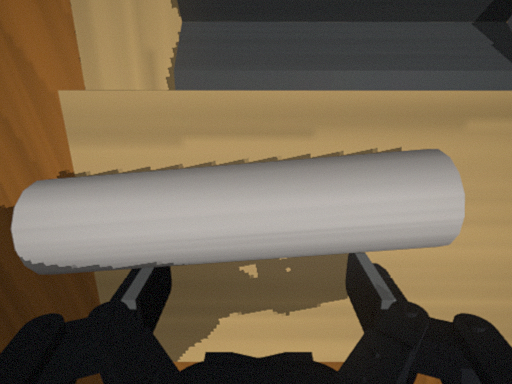

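The bar is rolling ahead of both fingers and still has about 4° of yaw (it spans from (15,225) to (462,200)). The V should align it when it drops, with the near finger following up.

>>> carry_out(targets="1 0.3 0 0 0 0 0;1 0.6 0 0 0 0 0;1 0.9 0 0 0 0 0;1 1.2 0 0 0 0 0;1 1.5 0 0 0 0 0;1 1.8 0 0 0 0 0;1 2.1 0 0 0 0 0;1 2.4 0 0 0 0 0;1 2.7 0 0 0 0 0;1 3.0 0 0 0 0 0")

```text
t: 4.9
eef_pos: [0.54, -0.1027, 0.0503]
eef_rot: [-0.0, 0.779, 0.627, 0.0]
wrist_force: [0.4, -0.5, 0.9]
width: 0.0857
```

>>> carry_out(targets="1 0.3 0 0 0 0 0;1 0.6 0 0 0 0 0;1 0.9 0 0 0 0 0;1 1.2 0 0 0 0 0;1 1.5 0 0 0 0 0;1 1.8 0 0 0 0 0;1 2.1 0 0 0 0 0;1 2.4 0 0 0 0 0;1 2.7 0 0 0 0 0;1 3.0 0 0 0 0 0")

```text
t: 5.9
eef_pos: [0.5464, -0.0734, 0.0503]
eef_rot: [-0.0, 0.779, 0.627, 0.0]
wrist_force: [-0.8, 0.3, 0.3]
width: 0.0855
```

Run:
```python
from h import *
where(); p,P,T,K=shot('wrist'); save('w3',p); s=r.get_state();bar(P,ylo=fix(s['eef_pos'])[1]+.018)
```

```text
5.9 fix [-0.0549 -0.0541] z 0.0503 F [-0.8  0.3  0.3] 0.08552575397072114
bar 42240 [-0.148  -0.0357] [0.0149 0.0105] ((-66.39368438720703, -13.565023422241211), (161.19204711914062, 37.739139556884766), 4.036739826202393) top 0.0686
```

View pics/w3.png

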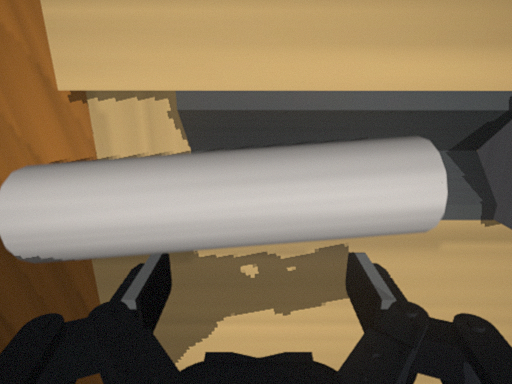

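The bar is now at the groove's lip, with its far end at (440,185) over the V, so I'll keep pushing slowly.

>>> carry_out(targets="1 0.3 0 0 0 0 0;1 0.6 0 0 0 0 0;1 0.9 0 0 0 0 0;1 1.2 0 0 0 0 0;1 1.5 0 0 0 0 0;1 1.7 0 0 0 0 0;1 1.9 0 0 0 0 0;1 1.9 0 0 0 0 0;1 1.9 0 0 0 0 0")

```text
t: 6.85
eef_pos: [0.5504, -0.0551, 0.0503]
eef_rot: [0.0, 0.779, 0.627, -0.0]
wrist_force: [0.8, -0.5, -0.4]
width: 0.0854
```

Run:
```python
from h import *
where(); p,P,T,K=shot('wrist'); save('w4',p); s=r.get_state();bar(P,lo=.036,ylo=-.021,yhi=.03)
```

```text
6.85 fix [-0.0549 -0.0353] z 0.0503 F [ 0.8 -0.5 -0.4] 0.0854391379336841
bar 33775 [-0.1484 -0.0205] [0.0128 0.0179] ((-67.8312759399414, -0.9508743286132812), (38.35127639770508, 161.2346649169922), 89.68707275390625) top 0.0559
```

View pics/w4.png

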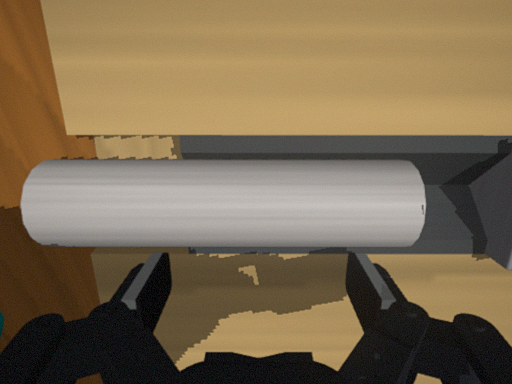

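The bar is down in the groove: top at z 0.056, yaw about -0.3°, middle at x -68. Next I back off, lift, shut the fingers, and go behind the near end.

>>> carry_out(targets="1 -1.5 0 0 0 0 0;1 -2 0 0 0 0 0;1 -2 0 -4 0 0 0;1 -2 0 -8 0 0 0;-1 -2 0 -8 0 0 0;-1 1 -5 -8 0 0 0;-1 3.5 -10 -8 0 0 0;-1 3.5 -14.5 -8 0 0 0;-1 3.5 -14.5 -8 0 0 0;-1 3.5 -14.5 -8 0 0 0")

```text
t: 7.9
eef_pos: [0.4148, 0.0101, 0.1303]
eef_rot: [-0.0, 0.779, 0.627, -0.0]
wrist_force: [0.9, -0.2, 0.6]
width: 0.0
```

Run:
```python
from h import *
where(); p,P,T,K=shot('wrist'); save('w5',p); bar(P,lo=.036,ylo=-.025,yhi=.03); where(); goto(-.195,0,.053)
```

```text
7.9 fix [-0.2012 -0.0004] z 0.1303 F [ 0.9 -0.2  0.6] 3.463508967212645e-05
bar 9451 [-0.1482 -0.0217] [-0.0135  0.018 ] ((-80.80696105957031, -1.7274951934814453), (39.479801177978516, 134.75839233398438), 89.73737335205078) top 0.0558
7.95 fix [-0.1993 -0.0005] z 0.1304 F [ 0.6 -0.7  0.3] 4.5454172944322914e-05
shift cm [0.05 0.42 7.74] turn [ 0.001 -0.    -0.001]
```

View pics/w5.png

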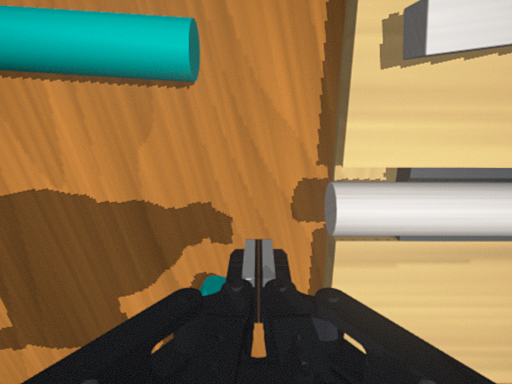

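Run:
```python
from h import *
p,P,T,K=shot('wrist');f=fix(P[...,:2]);Z=P[...,2];s=r.get_state();e=fix(s['eef_pos']);z0=s['eef_pos'][2]
t=(p[...,1].astype(int)-p[...,0]>50)&(np.arange(384)[:,None]>240)
print('teal',f[t].min(0),f[t].max(0),Z[t].max())
for a in range(-26,60,8):
    k=(Z>z0+a/1000)&(Z<z0+(a+8)/1000)
    if k.sum(): print(a,'x rel',(f[k][:,0].min()-e[0]).round(4),(f[k][:,0].max()-e[0]).round(4),'y rel max',(f[k][:,1].max()-e[1]).round(4))
```

```text
teal [nan nan] [nan nan] nan
-26 x rel -0.0116 0.0119 y rel max 0.0115
-18 x rel -0.0134 0.0138 y rel max 0.0116
-10 x rel -0.0134 0.0138 y rel max 0.0115
-2 x rel -0.0135 0.0137 y rel max 0.0117
6 x rel -0.0152 0.0158 y rel max 0.0119
14 x rel -0.0308 0.0316 y rel max 0.0145
22 x rel -0.0376 0.0387 y rel max 0.0146
30 x rel -0.0444 0.0439 y rel max 0.0157
38 x rel -0.0502 0.0505 y rel max 0.0181
46 x rel -0.0571 0.0572 y rel max 0.0184
54 x rel -0.0601 0.0604 y rel max 0.0188
```

Run:
```python
from h import *
z=np.load('top0.npz');p,P=z['p'],z['P'];f=fix(P[...,:2])
t=(p[...,1].astype(int)-p[...,0]>50);t[:220]=0;t[:,250:]&=True
for c in (np.s_[:,255:300],np.s_[:,195:225]):
    m=np.zeros_like(t);m[c]=t[c];print(f[m].min(0).round(3),f[m].max(0).round(3),P[m][:,2].max())
goto(-.197,0,.057)
```

```text
[nan nan] [nan nan] nan
[nan nan] [nan nan] nan
shift cm [0.05 0.12 7.34] turn [ 0.002 -0.    -0.001]
```

Run:
```python
from h import *
z=np.load('top0.npz');p,P=z['p'],z['P'];f=fix(P[...,:2])
t=(p[...,1].astype(int)-p[...,0]>50)&(P[...,2]<.1);t[:220]=0
for c in (np.s_[:,255:300],np.s_[:,195:225]):
    m=np.zeros_like(t);m[c]=t[c];print(m.sum(),np.nanmin(f[m],0).round(3),np.nanmax(f[m],0).round(3),np.nanmax(P[m][:,2]),cv2.boxPoints(cv2.minAreaRect((f[m]*1000).astype(np.float32))).round())
```

```text
178 [-0.278 -0.173] [-0.219 -0.083] 0.0559333127695556 [[-288. -159.]
 [-257. -175.]
 [-216.  -95.]
 [-247.  -79.]]
317 [-0.403  0.091] [-0.245  0.131] 0.05655885631144408 [[-404.  100.]
 [-246.   90.]
 [-244.  123.]
 [-402.  134.]]
```

The turquoise bars are clear (nearest at y -79 mm). Descending behind the end, then pushing.

>>> carry_out(targets="-1 0.1 0.1 4 0 0 0;-1 0.1 0.1 6.5 0 0 0;-1 0.1 0.1 7.3 0 0 0;-1 0.1 0.1 7.3 0 0 0;-1 0.1 0.1 7.3 0 0 0;-1 0.1 1 7.3 0 0 0;-1 0.1 2 7.3 0 0 0;-1 0.1 2.5 7.3 0 0 0;-1 0.1 3 7.3 0 0 0;-1 0.1 3.5 7.3 0 0 0")

```text
t: 9.0
eef_pos: [0.4511, 0.0034, 0.0574]
eef_rot: [0.0, 0.779, 0.627, 0.0]
wrist_force: [0.9, 0.3, 0.0]
width: -0.0003
```

Run:
```python
from h import *
where()
```

```text
9.0 fix [-0.1644  0.0007] z 0.0574 F [0.9 0.3 0. ] -0.0002809179757580919
```

>>> carry_out(targets="-1 0 0.3 0 0 0 0;-1 0 0.6 0 0 0 0;-1 0 1.0 0 0 0 0;-1 0 1.4 0 0 0 0;-1 0 1.8 0 0 0 0;-1 0 2.2 0 0 0 0;-1 0 2.5 0 0 0 0;-1 0 2.8 0 0 0 0;-1 0 3.0 0 0 0 0;-1 0 3.2 0 0 0 0")

```text
t: 10.0
eef_pos: [0.4807, -0.0031, 0.0571]
eef_rot: [-0.001, 0.779, 0.627, -0.001]
wrist_force: [-5.2, 1.7, 3.0]
width: -0.0
```

>>> carry_out(targets="-1 0 0.2 0 0 0 0;-1 0 0.4 0 0 0 0;-1 0 0.6 0 0 0 0;-1 0 0.8 0 0 0 0;-1 0 0.9 0 0 0 0;-1 0 1.0 0 0 0 0;-1 0 1.1 0 0 0 0;-1 0 1.2 0 0 0 0")

```text
t: 10.8
eef_pos: [0.4924, -0.0056, 0.0571]
eef_rot: [-0.001, 0.779, 0.627, -0.001]
wrist_force: [-4.7, 1.4, 3.7]
width: 0.0002
```

Run:
```python
from h import *
where(); p,P,T,K=shot('wrist'); save('w6',p); bar(P,lo=.036,ylo=-.025,yhi=.03); where(); p,P,T,K=shot('top'); bar(P,lo=.036,ylo=-.025,yhi=.03)
```

```text
10.8 fix [-0.1221  0.0007] z 0.0571 F [-4.7  1.4  3.7] 0.000227698776796883
bar 22037 [-0.1571 -0.0178] [0.0026 0.0187] ((-77.04821014404297, 1.299642562866211), (35.944847106933594, 159.7364044189453), 89.14996337890625) top 0.0836
10.85 fix [-0.1219  0.0007] z 0.0571 F [-5.   1.1  3.2] -4.3080584369325134e-05
bar 164 [-0.0202 -0.0226] [0.0529 0.0284] ((16.24384307861328, 3.691669464111328), (72.20292663574219, 49.596858978271484), 3.1374781131744385) top 0.064
```

View pics/w6.png

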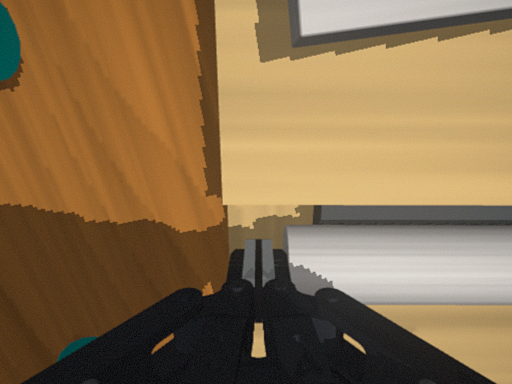

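The end face (288,250) is on the finger and friction is about 5 N. Roughly 8 mm remain, so I'm inching forward while watching the force.

>>> carry_out(targets="-1 0 0.1 0 0 0 0;-1 0 0.2 0 0 0 0;-1 0 0.3 0 0 0 0;-1 0 0.4 0 0 0 0;-1 0 0.5 0 0 0 0;-1 0 0.6 0 0 0 0;-1 0 0.65 0 0 0 0")

```text
t: 11.6
eef_pos: [0.4991, -0.0071, 0.0571]
eef_rot: [-0.001, 0.779, 0.627, -0.001]
wrist_force: [-4.1, 2.1, 3.0]
width: -0.0004
```

>>> carry_out(targets="-1 0 0.05 0 0 0 0;-1 0 0.1 0 0 0 0")

```text
t: 11.8
eef_pos: [0.5, -0.0073, 0.0571]
eef_rot: [-0.001, 0.779, 0.627, -0.001]
wrist_force: [-4.5, 2.5, 2.8]
width: -0.0003
```

>>> carry_out(targets="-1 0 0.05 0 0 0 0;-1 0 0.1 0 0 0 0")

```text
t: 12.0
eef_pos: [0.5004, -0.0074, 0.0571]
eef_rot: [-0.001, 0.779, 0.627, -0.001]
wrist_force: [-9.6, 3.1, 6.3]
width: 0.0001
```

>>> carry_out(targets="-1 0 0.05 0 0 0 0;-1 0 0.05 0 0 0 0")

```text
t: 12.2
eef_pos: [0.5004, -0.0074, 0.057]
eef_rot: [-0.001, 0.779, 0.627, -0.001]
wrist_force: [-10.2, 3.3, 5.5]
width: -0.0001
```

The TCP no longer advances and the force has doubled, so the bar is on the stop. I'll retreat straight back, lift, and check.

>>> carry_out(targets="-1 0 -0.5 0 0 0 0;-1 0 -2 0 0 0 0;-1 0 -4 0 0 0 0;-1 0 -5 0 0 0 0;-1 0 -5 -5 0 0 0;-1 0 -5 -10 0 0 0;-1 0 -2 -15 0 0 0;-1 0 1 -18 0 0 0;-1 -8 6 -18 0 0 0;-1 -8 6 -18 0 0 0")

```text
t: 13.2
eef_pos: [0.5458, -0.1001, 0.239]
eef_rot: [0.002, 0.778, 0.628, 0.001]
wrist_force: [0.4, 0.5, 0.4]
width: 0.0
```

>>> carry_out(targets="-1 0 0 0 0 0 0;-1 0 0 0 0 0 0;-1 0 0 0 0 0 0")

```text
t: 13.5
eef_pos: [0.5435, -0.0981, 0.2371]
eef_rot: [-0.0, 0.779, 0.627, -0.0]
wrist_force: [-0.4, 0.3, -0.3]
width: -0.0001
```

Run:
```python
from h import *
where(); p,P,T,K=shot('wrist'); save('w7',p); bar(P,lo=.036,ylo=-.025,yhi=.025)
f=fix(P[...,:2]);Z=P[...,2]
k=(Z>.05)&(Z<.06)&(abs(f[...,1])<.006);print('top-line x',np.percentile(f[k][:,0],[.5,99.5]))
k=(Z>.040)&(Z<.05)&(f[...,0]>.055)&(f[...,0]<.08)&(abs(f[...,1])<.032);print('stop',k.sum(),f[k].min(0),f[k].max(0))
```

```text
13.5 fix [-0.0524 -0.0788] z 0.2371 F [-0.4  0.3 -0.3] -9.705184812701266e-05
bar 6874 [-0.0992 -0.0216] [0.055  0.0166] ((-22.14056396484375, -2.403810501098633), (154.1907958984375, 38.13017654418945), 0.08995095640420914) top 0.0562
top-line x [-0.09820753  0.05965752]
stop 655 [ 0.05503312 -0.03191554] [0.07064762 0.0271285 ]
```

View pics/w7.png

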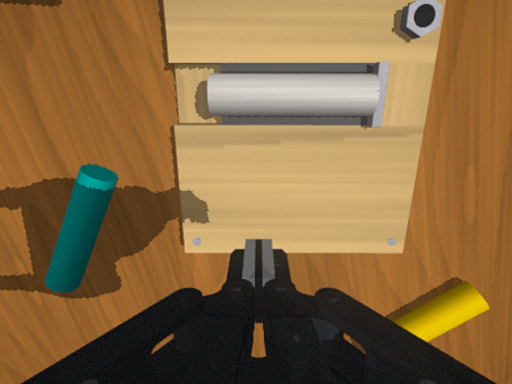

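The bar lies in the groove with its end at (380,95), flush on the stop plate. Bar middle and stop middle both measure y -2.4 mm, which is a calibration offset in my fixture frame. The arm is clear, so I'm handing in.

```bash
python3 -c "
from h import *
print(finish_job())"
```

```text
the job is handed in; nothing more can be done
None
```

I rolled the round bar into the groove with both open fingers, then pushed it lengthwise with the shut fingers until it met the end stop. The job was handed in at about 13.6 s of the 48 s allowed; no verdict is reported.

**Stop contact:** in the last push the force rose from about 5 N to about 11 N and the tool stopped moving forward.

**Last camera check, with the arm raised clear:**

| Check | Measured | Target |
|---|---|---|
| Bar top height | 56 mm | 56.3 mm |
| Angle to the groove | about 0.1° | under 3.4° |
| Far end along the groove | x +59.7 mm | stop face at x +60 mm |
| Contact force on the arm | about zero | touching nothing |

**Disagreement:** the bar's middle read 2.4 mm sideways of my fitted groove line. The stop's middle read the same 2.4 mm, so I take it as an error in my fit and not as misplacement.

**Yaw while rolling:** two-finger pushing did not remove the bar's roughly 4° of yaw on the board. The groove straightened it when the bar dropped in.

**Not measured:** I took no before-and-after positions of the square bar, the nut or the other objects. No unexpected contact showed in the force readings.

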